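# Load the slide box into the slide reader until it meets the hidden stop

### The arm

A 6-joint arm with a two-finger parallel gripper is mounted at the origin on a cart in front of the work surface, level with it; the furniture and walls round the work are solid. World frame = base frame: x ahead of the robot, y to its left, z up, the work surface at z = 0. Lengths are in m, angles in rad, forces in N, time in s.
With the tool pointing down it reaches from about 0.425 to 1.125 m from the base axis. Payload 14.9 kg.
Tool frame: the origin (TCP) lies at the very end of the fingers, on their centre line; the grasp point (between the pads) lies 19 mm behind it; z points along the fingers, y is the line along which they close (so a half turn about z gives the same grasp; the last joint's range is limited). The gripper opens to 91 mm and grips with 3 to 60 N. Pads are 32 mm wide; open, the fingers measure 118 mm over their backs; the gripper's body (76 mm by 178 mm) begins 60 mm behind the grasp point.
Start: joints at [-1.152, 0.379, 1.734, -0, 1.028, -0.033], TCP at [0.306, -0.63, 0.214] pointing down, gripper open.
Joint ranges: [-2.77, 2.77], [-0.74, 2.19], [0, 2.66], [-1.06, 4.2], [0.31, 2.87], [-3.08, 3.08]. Speed limits (rad/s): [1.89, 1.89, 2.39, 3.14, 3.14, 3.14].

### API

Orientations are given as [roll, pitch, yaw] about the fixed x, y, z axes, in that order (R = Rz(yaw) Ry(pitch) Rx(roll)).
In Python, from station import robot, read_camera, camera_info, order, cut_out gives the robot as it stands. The module is installed in compiled form; this text tells all that it offers.
- The arm moves only by the shell command python3 -m creep 'ROWS' [OPENING] [FORCE]. ROWS is JSON, a list of rows, each an object with "travel": the shift along the tool's x, y, z in cm, a list of three; "rot": the turn, a rotation vector about the tool's x, y, z in rad, a list of three. In form: [{"travel": [x, y, z], "rot": [ax, ay, az]}, ...]. A call has 1 to 10 rows; each row shifts and turns the commanded pose from where the row before left it, along the tool's axes as they then stand; what a row does not reach is not made up. A row lasts 1/8 s, in which the tool goes at most 62.5 mm and 10.7 degrees, less where a joint would pass 70% of its speed; a pose out of reach is approached as far as the arm can. A call with a gripper value outside its range is refused whole. OPENING is the opening, from -1 (shut) to 1 (fully open), set as the call begins (- or left out, the last holds). The fingers move at their own pace and stop on an object; FORCE is the grip in N (left out, the last holds). Time passes only in rows, so rows that do not move let the fingers close. It gives the time, the measured TCP pose, the force, the opening and the grip force at its end, in the units of the state.
- robot.state(): the state, without advancing time (a new reading comes with each control period).
- read_camera(name): name is "scene" or "side" or "wrist"; returns the picture (480x640x3 uint8, red, green, blue); there is no depth.
- camera_info(name): a dict with "mtx" (3x3 intrinsics, pixels), "distortion" ([k1, k2, p1, p2, k3] as OpenCV has them; the pictures are not rectified), "extrinsics" (4x4, takes a point from camera to world coordinates); the wrist camera has in their place "hand_eye" (4x4, takes a point from camera to tool coordinates, whose origin is the TCP and whose axes are the flange's). Camera axes: x right, y up, looking along -z (the intrinsics and any distortion apply to the point x, -y, -z); pixel columns grow to the right and rows downward; lengths in m; the calibration is good to about 2 mm. A picture is of the moment at which its call begins: read the wrist's pose just before it. camera_info takes no time and is no camera call.
- order.finish_job(): hands the job in; it is judged then, once.
Trained networks look in the newest picture that a camera, given by its name, has taken for a name from the list of things; names that differ only in an ending like _2 or _b are one class to them, and where a whole thing is asked for, a point or a joint stands for the part that bears it (a point fixed in the world has none). Each returns a list of dicts, best first, with "p" (0 to 1); they miss things now and then, are a little off and sometimes report something else, mostly with a low value. They report only what shows in the picture. A call takes as long as a camera call. They do not tell look-alikes from the thing itself.
- cut_out(camera, label): "region" (480x640 bool, what is visible of it) and "rect" ([left, top, right, bottom] in pixels, round what is visible of it).
The state is a dict: "t": time; "joint_positions": joint angles; "joint_velocities": joint speeds; "joint_torque": joint torques, N m; "eef_pos": TCP position; "ee_rot": TCP orientation; "force": force on the tool from outside, world axes, zero at the start; "wrist_torque": the same for the moment, N m; "finger_gap": finger opening in m; "finger_force": force on a finger pad.
Only numpy, scipy, OpenCV 4.12 (cv2) and the standard library are available. Lean on these libraries where they do the work, as an engineer would, in place of code of your own. Each camera call takes 0.05 s, during which the arm holds its last target. There are 200 camera calls.

### The job

Load the blue box of glass slides, lying flat and end first, into the slot of the white slide reader: bring it level over the gap between the loading ledge and the slot, and push it gently home until it rests against the stop hidden inside. The stop sits deeper in some readers than in others, so feel for it; the slides are glass, so do not ram it. Leave the box there and everything else where it stands.

Things in the scene. Friction and masses are not known exactly. Their poses are not given: they have to be found in the camera images.
- box_center (a point): centre (half-way up) of the blue slide box, a rigid closed block 30 mm wide (its x), 82 mm long (its y) and 28 mm high (its z), about 0.11 kg, loose, lying flat on the worktop at the start; either end may go in first. Grasp it across the 30 mm width.
- reader: white slide reader, fixed; its place and yaw (within 0.25 rad of facing the robot) differ. Origin on the worktop under the middle of the slot's mouth; x points into the slot, z up. Housing 190 mm wide, 145 deep, 205 high, with its flat front at x = 0. The front rises straight above and beside the slot: a hand held upright cannot follow the box in; lean it back towards -x by 25 to 40 degrees.
- slot_mouth (a point): middle of the slot's mouth, 30 mm above the worktop; axes as the reader's. Slot 34 mm wide, floor 1 mm below this point, ceiling 34 mm above it, flared by 5 mm at each side and 3 mm at the floor over its first 10 mm. A rigid unseen stop lies 60 to 76 mm inside: a box that rests on it stands out by 6 to 22 mm. Sliding takes under 2 N; at the stop resistance rises sharply.
- ledge_top (a point): middle of the flat top of the aluminium loading ledge, 30 mm above the worktop, fixed to the reader; axes as the reader's. The ledge is 75 mm long (x) and 48 mm wide (y), has no rails, and ends 25 mm before the slot's mouth: that gap is open, 25 mm deep.
- timer: white bench timer, 62 x 68 x 24 mm, loose bystander; origin under its centre
- stapler: blue stapler, 34 x 125 x 43 mm, loose bystander; origin under its centre
- bottle_white: white bottle, 38 mm across, 82 mm high, loose bystander; origin under its centre
- label_roll: white label roll, 66 mm across, 52 mm high, loose bystander; origin under its centre
- sample_cup: sample cup with orange lid, 42 mm across, 41 mm high, loose bystander; origin under its centre
Not all that is in view belongs to the job. Leave any turquoise look-alike of the part that bears box_center alone.

How it is judged:
On the way:
1. the box's leading end is in the slot, straight and level (x of box_center in the frame of reader above -0.036 m and y of box_center in the frame of reader between -0.006 and 0.006 m and angle between the y axis of box_center and the x axis of reader, either way round below 0.15 rad and angle between box_center's own z axis and vertical below 0.15 rad and height (world z) of box_center below 0.052 m), for 0.1 s.
At the end, for the whole second after the job is handed in: the box lies level in the slot, at rest, its leading end within about 3 mm of the hidden stop (distance between box_center and stop_pad below 0.0505 m and angle between the y axis of box_center and the x axis of reader, either way round below 0.15 rad and angle between box_center's own z axis and vertical below 0.1 rad and linear speed of slide_box below 0.01 m/s); the robot touches nothing.
It fails at once if the box is rammed: more than 40 N against the stop or the reader (contact force between slide_box and stop_pad above 40 N or contact force between slide_box and reader above 40 N).
It fails at once if the box sags or tips by more than 0.3 rad over the gap (x of box_center in the frame of reader above -0.065 m and horizontal distance between box_center and slot_mouth below 0.065 m and height (world z) of box_center below 0.06 m and angle between box_center's own z axis and vertical above 0.3 rad).
It fails at once if a bystander is moved by more than 3 cm (distance of any of timer, stapler, bottle_white, label_roll, sample_cup from where it was at the start of the episode above 0.03 m).
It also fails if it takes over 56 s, if anything falls off the work surface, if the arm or the gripper's body presses on something with over 40 N, if the wrist force passes 120 N, or if a joint passes its speed limit or range.

## Working session

There is one attempt and no reset: what is moved stays moved. The work goes in short steps, Python scripts to look and compute and a shell command to move; the robot and the scene stay as the last step left them, time stands still between calls to the robot, and variables do not carry over. Pictures are saved under pics/ and viewed, at most 12 in all, crops included, and the job is handed in when it is done.

```bash
mkdir -p pics; cat > h.py <<'E'
import numpy as np, cv2, json
from scipy.spatial.transform import Rotation as R
from station import robot, read_camera, camera_info, order, cut_out
def tool():
    s=robot.state(); T=np.eye(4); T[:3,:3]=R.from_euler('xyz',s['ee_rot']).as_matrix(); T[:3,3]=s['eef_pos']; return T
def cam(name,T=None):
    c=camera_info(name); E=np.array(c['extrinsics']) if 'extrinsics' in c else (tool() if T is None else T)@np.array(c['hand_eye'])
    return np.array(c['mtx'],float),np.array(c['distortion'],float),E
def ray(c,px):
    K,d,E=c; p=cv2.undistortPoints(np.array(px,float).reshape(-1,1,2),K,d)[:,0]
    v=np.c_[p[:,0],-p[:,1],-np.ones(len(p))]@E[:3,:3].T
    return E[:3,3],v
def onz(c,px,z):
    o,v=ray(c,px); return o+v*((z-o[2])/v[:,2])[:,None]
def proj(c,P):
    K,d,E=c; q=(np.atleast_2d(P)-E[:3,3])@E[:3,:3]; q=q*[1,-1,-1]
    return cv2.projectPoints(q,np.zeros(3),np.zeros(3),K,d)[0][:,0]
def save(n,im): cv2.imwrite('pics/'+n,cv2.cvtColor(im,cv2.COLOR_RGB2BGR))
E
python3 - <<'E'
from h import *
s=robot.state(); print({k:np.round(v,3).tolist() for k,v in s.items()})
for n in ['scene','side']:
    im=read_camera(n); save(n+'0.png',im)
    c=cam(n); print(n,c[2].round(3).tolist(),c[0].tolist(),c[1])
    for l in ['box_center','reader','stapler','timer','bottle_white','label_roll','sample_cup']:
        for r in cut_out(n,l)[:3]:
            m=cv2.moments(r['region'].astype(np.uint8)); 
            ce=(m['m10']/m['m00'],m['m01']/m['m00']) if m['m00'] else (0,0)
            print(n,l,round(r['p'],2),np.round(r['rect']).tolist(),onz(c,[ce],0.02).round(3)[0])
E
```

```text
{'t': 0.0, 'joint_positions': [-1.152, 0.379, 1.735, 0.0, 1.029, -0.033], 'joint_velocities': [0.0, -0.0, -0.0, -0.001, 0.001, -0.002], 'joint_torque': [-0.001, -76.374, -43.437, 0.065, 0.042, -0.0], 'eef_pos': [0.305, -0.629, 0.213], 'ee_rot': [-3.14, -0.0, 0.452], 'force': [-0.19, -0.9, -0.147], 'wrist_torque': [0.002, 0.053, -0.027], 'finger_force': 0.0, 'finger_gap': 0.091}
scene [[-0.93, 0.307, -0.202, 0.419], [-0.367, -0.787, 0.496, 0.607], [-0.006, 0.535, 0.845, 0.761], [0.0, 0.0, 0.0, 1.0]] [[498.6051359073019, 0.0, 329.3761349102457], [0.0, 498.6051359073019, 239.35668614571821], [0.0, 0.0, 1.0]] [-0.06194457  0.          0.          0.          0.        ]
scene box_center 0.9 [390.0, 258.0, 443.0, 299.0] [0.432 0.193 0.02 ]
scene box_center 0.88 [399.0, 200.0, 450.0, 238.0] [0.453 0.066 0.02 ]
scene box_center 0.71 [338.0, 210.0, 389.0, 247.0] [0.552 0.129 0.02 ]
scene reader 0.75 [231.0, 24.0, 380.0, 187.0] [ 0.78  -0.117  0.02 ]
scene stapler 0.6 [201.0, 209.0, 251.0, 283.0] [0.757 0.252 0.02 ]
scene timer 0.71 [266.0, 216.0, 306.0, 255.0] [0.671 0.193 0.02 ]
scene timer
[... 480 characters left out ...]
], [0.0, 0.0, 1.0]] [-0.11014141  0.          0.          0.          0.        ]
side box_center 0.81 [341.0, 256.0, 372.0, 297.0] [0.551 0.124 0.02 ]
side box_center 0.68 [277.0, 298.0, 311.0, 342.0] [0.431 0.188 0.02 ]
side box_center 0.5 [281.0, 158.0, 302.0, 194.0] [0.7   0.338 0.02 ]
side reader 0.7 [409.0, 121.0, 566.0, 309.0] [ 0.796 -0.047  0.02 ]
side stapler 0.87 [314.0, 154.0, 369.0, 192.0] [0.757 0.245 0.02 ]
side stapler 0.4 [408.0, 126.0, 563.0, 308.0] [ 0.797 -0.048  0.02 ]
side timer 0.62 [335.0, 200.0, 371.0, 237.0] [0.669 0.183 0.02 ]
side bottle_white 0.8 [280.0, 158.0, 302.0, 194.0] [0.699 0.338 0.02 ]
side sample_cup 0.66 [290.0, 216.0, 313.0, 237.0] [0.604 0.267 0.02 ]
```

View pics/scene0.png

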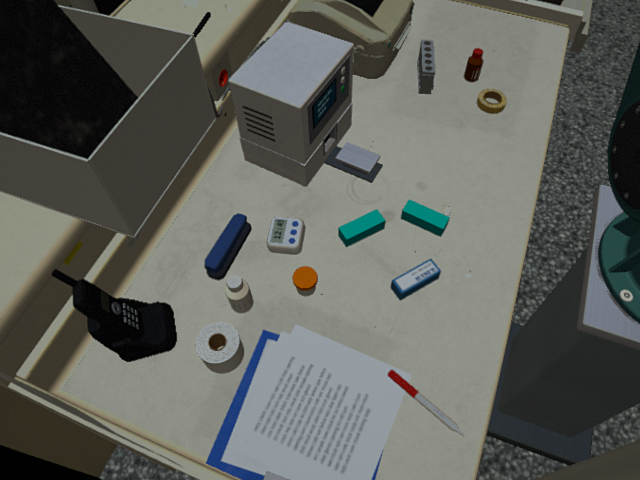

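View pics/side0.png

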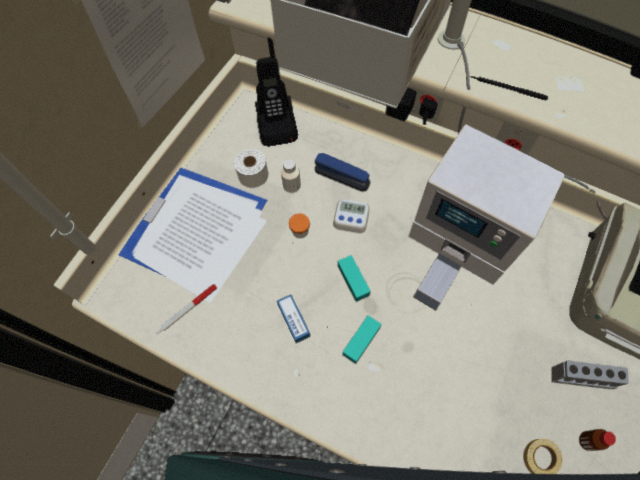

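Candidates for the box: blue with a white label at scene (416,279); turquoise look-alikes at (362,227) and (425,218); the blue stapler at (228,246). I choose the blue one at (416,279) and check it, with the ledge, in a close crop.

```bash
cat > fit.py <<'E'
from h import *
from scipy.optimize import minimize
def corners(x,y,yaw,z=0.0,hw=.015,hl=.041,h=.028):
    P=np.array([[a*hw,b*hl,c] for a in(-1,1) for b in(-1,1) for c in(0,h)])
    return P@R.from_euler('z',yaw).as_matrix().T+[x,y,z]
def fitbox(views,x0):
    # views: list of (cam, region)
    def cost(p):
        t=0
        for c,m in views:
            q=cv2.convexHull((proj(c,corners(*p))*16).astype(np.int32)); a=np.zeros(m.shape,np.uint8)
            cv2.fillConvexPoly(a,q,1,shift=4); a=a>0
            t+=(a^m).sum()/m.sum()
        return t
    best=None
    for yw in np.arange(0,np.pi,np.pi/8):
        r=minimize(cost,[x0[0],x0[1],yw],method='Nelder-Mead',options=dict(initial_simplex=[[x0[0],x0[1],yw],[x0[0]+.012,x0[1],yw],[x0[0],x0[1]+.012,yw],[x0[0],x0[1],yw+.3]],xatol=1e-4,fatol=1e-4))
        if best is None or r.fun<best.fun: best=r
    return best.x,best.fun
E
python3 - <<'E'
from fit import *
V=[];ims={}
for n in ['scene','side']:
    ims[n]=read_camera(n); c=cam(n)
    for r in cut_out(n,'box_center'):
        m=r['region']; ys,xs=np.nonzero(m); p=onz(c,[[xs.mean(),ys.mean()]],.02)[0]
        if np.hypot(*(p[:2]-[.432,.19]))<.03: V.append((c,m)); print(n,m.sum(),p); break
print('both',fitbox(V,[.43,.19]))
for v in V: print('one',fitbox([v],[.43,.19]))
a=cv2.resize(ims['scene'][250:310,380:455],(400,320),interpolation=3)
b=cv2.resize(ims['scene'][130:190,320:395],(400,320),interpolation=3)
d=cv2.resize(ims['side'][240:315,400:475],(400,400),interpolation=3)[:280]
e=cv2.resize(ims['side'][290:350,265:325],(400,400),interpolation=3)[:280]
save('crop1.png',np.vstack([np.hstack([a,b]),np.hstack([d,e])]))
E
```

```text
scene 1130 [0.43293886 0.19363695 0.02      ]
side 793 [0.43128983 0.18889679 0.02      ]
both (array([0.43243831, 0.18929426, 2.5043225 ]), np.float64(0.13225457264337287))
one (array([ 0.43252138,  0.18936536, -0.63923014]), np.float64(0.03893805309734513))
one (array([ 0.43322059,  0.19077447, -0.653778  ]), np.float64(0.08575031525851198))
```

View pics/crop1.png

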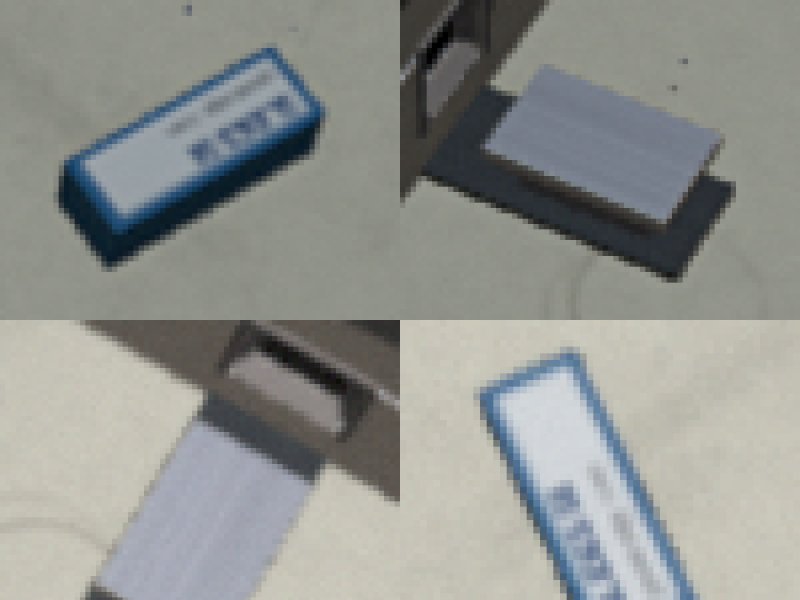

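The crop shows the blue box with its white label (top-left scene, bottom-right side view), so the choice is right. The ledge's top corners are in crop pixels at (545,65), (723,133), (668,222) and (484,150). In the side crop the slot is at about (295,380). I'll work out the reader's pose from the ledge corners.

```bash
python3 - <<'E'
from h import *
from scipy.optimize import least_squares
s=75/400
f=lambda u,ox,oy,uy0: (np.array(u)-[ox,uy0]+.5)*s-.5
S=f([[545,65],[723,133],[668,222],[484,150]],400,0,0)+[320,130]
D=f([[200,420],[310,487],[95,583]],0,0,320)+[400,240]
cs,cd=cam('scene'),cam('side')
A=onz(cs,S,.03);B=onz(cd,D,.03);print(A.round(4),B.round(4),sep='\n')
# corner order scene: far-right? local ledge x:[-.1,-.025], y:+-.024
L=np.array([[-.025,-.024],[-.1,-.024],[-.1,.024],[-.025,.024]])
def W(p): c,s_=np.cos(p[2]),np.sin(p[2]); return L@np.array([[c,s_],[-s_,c]])+p[:2]
def rs(p):
    P=np.c_[W(p),np.full(4,.03)]; return np.r_[proj(cs,P)-S,proj(cd,P[[3,0,2]])-D].ravel()
r=least_squares(rs,[.75,-.04,0]);print('reader',r.x,r.fun.round(1))
r1=least_squares(lambda p:rs(p)[:8],[.75,-.04,0]);print(r1.x)
r2=least_squares(lambda p:rs(p)[8:],[.75,-.04,0]);print(r2.x)
E
```

```text
[[ 6.456e-01 -4.770e-02  3.000e-02]
 [ 5.732e-01 -3.970e-02  3.000e-02]
 [ 5.782e-01  7.600e-03  3.000e-02]
 [ 6.516e-01 -3.000e-04  3.000e-02]]
[[ 0.6525 -0.0042  0.03  ]
 [ 0.6453 -0.0485  0.03  ]
 [ 0.5787  0.0073  0.03  ]]
reader [ 0.67421082 -0.02889672 -0.12882739] [-0.  -0.7  0.6  0.1 -0.   0.1 -0.1 -0.7 -1.1 -0.5  0.7 -0.2 -0.3  0.2]
[ 0.67429654 -0.02717055 -0.11371483]
[ 0.67394216 -0.03001656 -0.14019652]
```

```bash
cat > plan.py <<'E'
from h import *
def target(x,y,z,th,lean):
    # tool x forward at heading th (tilted up by lean), z down and forward
    T=np.eye(4); T[:3,:3]=R.from_euler('z',th).as_matrix()@R.from_euler('y',-lean).as_matrix()@np.diag([1,-1,-1.]); T[:3,3]=x,y,z; return T
def rows(Tt,n,T0=None):
    T=tool() if T0 is None else T0.copy()
    w=R.from_matrix(T[:3,:3].T@Tt[:3,:3]).as_rotvec(); d=(Tt[:3,3]-T[:3,3])/n
    dR=R.from_rotvec(w/n).as_matrix()
    print('|d|mm/row',round(np.linalg.norm(d)*1e3,1),'deg/row',np.degrees(np.linalg.norm(w)/n).round(1))
    out=[]
    for i in range(n):
        out.append(dict(travel=(T[:3,:3].T@d*100).round(2).tolist(),rot=(w/n).round(3).tolist())); T[:3,:3]=T[:3,:3]@dR
    print(json.dumps(out)); return Tt
E
python3 -c "
from plan import *
print(tool().round(3), camera_info('wrist'))
rows(target(.5,-.05,.26,-.12,0),10)"
```

```text
[[ 0.9    0.437  0.     0.306]
 [ 0.437 -0.9   -0.    -0.63 ]
 [ 0.     0.    -1.     0.214]
 [ 0.     0.     0.     1.   ]] {'mtx': array([[345.20376026,   0.        , 316.53636359],
       [  0.        , 345.20376026, 234.6364604 ],
       [  0.        ,   0.        ,   1.        ]]), 'distortion': array([0.00531551, 0.        , 0.        , 0.        , 0.        ]), 'hand_eye': array([[ 5.42932505e-04,  9.59112482e-01,  2.83024650e-01,
         8.08577041e-02],
       [ 9.99999632e-01, -3.32600686e-04, -7.91206119e-04,
        -1.15153665e-03],
       [-6.64721472e-04,  2.83024975e-01, -9.59112309e-01,
        -1.69928614e-01],
       [ 0.00000000e+00,  0.00000000e+00,  0.00000000e+00,
         1.00000000e+00]])}
|d|mm/row 61.3 deg/row 3.3
[{"travel": [4.28, -4.37, -0.46], "rot": [0.0, -0.0, 0.057]}, {"travel": [4.02, -4.6, -0.46], "rot": [0.0, -0.0, 0.057]}, {"travel": [3.75, -4.83, -0.46], "rot": [0.0, -0.0, 0.057]}, {"travel": [3.47, -5.03, -0.46], "rot": [0.0, -0.0, 0.057]}, {"travel": [3.18, -5.22, -0.46], "rot": [0.0, -0.0, 0.057]}, {"travel": [2.87, -5.4, -0.46], "rot": [0.0, -0.0, 0.057]}, {"travel": [2.56, -5.55, -0.46], "rot": [0.0, -0.0, 0.057]}, {"travel": [2.24, -5.69, -0.46], "rot": [0.0, -0.0, 0.057]}, {"travel": [1.91, -5.81, -0.46], "rot": [0.0, -0.0, 0.057]}, {"travel": [1.58, -5.91, -0.46], "rot": [0.0, -0.0, 0.057]}]
```

```bash
python3 -m creep '[{"travel":[4.28,-4.37,-0.46],"rot":[0,0,0.057]},{"travel":[4.02,-4.6,-0.46],"rot":[0,0,0.057]},{"travel":[3.75,-4.83,-0.46],"rot":[0,0,0.057]},{"travel":[3.47,-5.03,-0.46],"rot":[0,0,0.057]},{"travel":[3.18,-5.22,-0.46],"rot":[0,0,0.057]},{"travel":[2.87,-5.4,-0.46],"rot":[0,0,0.057]},{"travel":[2.56,-5.55,-0.46],"rot":[0,0,0.057]},{"travel":[2.24,-5.69,-0.46],"rot":[0,0,0.057]},{"travel":[1.91,-5.81,-0.46],"rot":[0,0,0.057]},{"travel":[1.58,-5.91,-0.46],"rot":[0,0,0.057]}]' 1
python3 - <<'E'
from plan import *
T=tool(); im=read_camera('wrist'); np.save('Tw.npy',T); c=cam('wrist',T); print(T.round(3))
L=lambda x,y,z:np.array([.674+x*np.cos(-.125)-y*np.sin(-.125),-.0285+x*np.sin(-.125)+y*np.cos(-.125),z])
P=[L(-.025,-.024,.03),L(-.1,-.024,.03),L(-.1,.024,.03),L(-.025,.024,.03),L(0,0,.03)]
print(proj(c,P).round(1))
save('w1.png',im)
rows(target(.432-.015*np.cos(.934),.1895-.015*np.sin(.934),.10,.934,.52),8)
E
```

```text
t: 2.25
eef_pos: [0.4999, -0.048, 0.2605]
ee_rot: [3.142, -0.001, -0.12]
force: [1.2, -1.4, 0.5]
finger_gap: 0.0911
finger_force: 0.0
[[ 0.993 -0.12   0.001  0.5  ]
 [-0.12  -0.993 -0.    -0.048]
 [ 0.001  0.    -1.     0.261]
 [ 0.     0.     0.     1.   ]]
[[302.1  68.7]
 [302.6 142.1]
 [259.7 141.8]
 [256.8  68.4]
 [278.8  42.1]]
|d|mm/row 35.5 deg/row 8.3
[{"travel": [-1.31, -2.61, 2.02], "rot": [0.034, 0.058, -0.129]}, {"travel": [-1.09, -2.7, 2.04], "rot": [0.034, 0.058, -0.129]}, {"travel": [-0.86, -2.75, 2.07], "rot": [0.034, 0.058, -0.129]}, {"travel": [-0.62, -2.78, 2.12], "rot": [0.034, 0.058, -0.129]}, {"travel": [-0.39, -2.77, 2.19], "rot": [0.034, 0.058, -0.129]}, {"travel": [-0.17, -2.73, 2.27], "rot": [0.034, 0.058, -0.129]}, {"travel": [0.05, -2.66, 2.36], "rot": [0.034, 0.058, -0.129]}, {"travel": [0.24, -2.56, 2.45], "rot": [0.034, 0.058, -0.129]}]
```

View pics/w1.png

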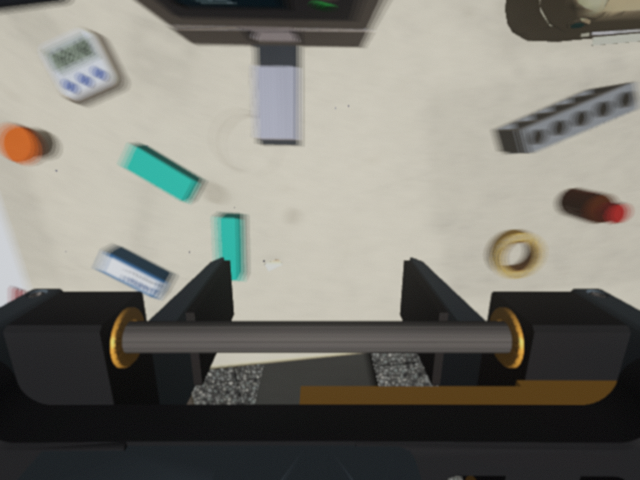

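The wrist view shows the ledge top with corners near (258,67), (300,67), (299,143) and (258,142), which matches the projection to about 1 px. The blue box is at (134,271) and a turquoise one at (231,245). On to the leaned pregrasp.

```bash
python3 -m creep '[{"travel":[-1.31,-2.61,2.02],"rot":[0.034,0.058,-0.129]},{"travel":[-1.09,-2.7,2.04],"rot":[0.034,0.058,-0.129]},{"travel":[-0.86,-2.75,2.07],"rot":[0.034,0.058,-0.129]},{"travel":[-0.62,-2.78,2.12],"rot":[0.034,0.058,-0.129]},{"travel":[-0.39,-2.77,2.19],"rot":[0.034,0.058,-0.129]},{"travel":[-0.17,-2.73,2.27],"rot":[0.034,0.058,-0.129]},{"travel":[0.05,-2.66,2.36],"rot":[0.034,0.058,-0.129]},{"travel":[0.24,-2.56,2.45],"rot":[0.034,0.058,-0.129]},{"travel":[0,0,0],"rot":[0,0,0]}]'
python3 - <<'E'
from plan import *
print(robot.state()['joint_positions'])
Tt=target(.432-.015*np.cos(.934),.1895-.015*np.sin(.934),.10,.934,.52);print(Tt.round(3),tool().round(3))
rows(Tt,2); rows(target(.432-.015*np.cos(.934),.1895-.015*np.sin(.934),.012,.934,.52),4)
E
```

```text
t: 3.42
eef_pos: [0.4229, 0.1598, 0.1064]
ee_rot: [-3.117, -0.488, 0.875]
force: [-0.3, -0.3, -0.6]
finger_gap: 0.0911
finger_force: 0.0
[ 0.10171994  0.08542979  2.4609775   0.98093079  0.42833285 -0.08233194]
[[ 0.516  0.804  0.295  0.423]
 [ 0.698 -0.595  0.399  0.177]
 [ 0.497  0.    -0.868  0.1  ]
 [ 0.     0.     0.     1.   ]] [[ 0.566  0.774  0.282  0.423]
 [ 0.678 -0.632  0.376  0.16 ]
 [ 0.469 -0.022 -0.883  0.106]
 [ 0.     0.     0.     1.   ]]
|d|mm/row 9.4 deg/row 1.7
[{"travel": [0.45, -0.54, 0.61], "rot": [0.002, 0.015, -0.026]}, {"travel": [0.46, -0.53, 0.62], "rot": [0.002, 0.015, -0.026]}]
|d|mm/row 24.0 deg/row 0.9
[{"travel": [-0.81, -0.22, 2.25], "rot": [0.001, 0.008, -0.013]}, {"travel": [-0.82, -0.23, 2.24], "rot": [0.001, 0.008, -0.013]}, {"travel": [-0.84, -0.24, 2.24], "rot": [0.001, 0.008, -0.013]}, {"travel": [-0.85, -0.25, 2.23], "rot": [0.001, 0.008, -0.013]}]
```

```bash
python3 -m creep '[{"travel":[0.45,-0.54,0.61],"rot":[0.002,0.015,-0.026]},{"travel":[0.46,-0.53,0.62],"rot":[0.002,0.015,-0.026]},{"travel":[-0.5,0,0.87],"rot":[0,0,0]},{"travel":[-0.5,0,0.87],"rot":[0,0,0]},{"travel":[0,0,0],"rot":[0,0,0]}]'
python3 - <<'E'
from plan import *
print(robot.state()['joint_positions']);print(tool().round(3))
rows(target(.432-.015*np.cos(.934),.1895-.015*np.sin(.934),.012,.934,.52),4)
E
```

```text
t: 4.05
eef_pos: [0.4249, 0.1769, 0.0813]
ee_rot: [3.141, -0.521, 0.931]
force: [0.3, 0.7, 0.4]
finger_gap: 0.0915
finger_force: 0.0
[ 0.13331184  0.1667232   2.46296506  1.24119761  0.38505437 -0.37255954]
[[ 0.518  0.802  0.298  0.425]
 [ 0.696 -0.598  0.398  0.177]
 [ 0.497  0.001 -0.868  0.081]
 [ 0.     0.     0.     1.   ]]
|d|mm/row 17.3 deg/row 0.1
[{"travel": [-0.88, -0.05, 1.5], "rot": [0.001, -0.0, -0.001]}, {"travel": [-0.88, -0.05, 1.5], "rot": [0.001, -0.0, -0.001]}, {"travel": [-0.88, -0.05, 1.5], "rot": [0.001, -0.0, -0.001]}, {"travel": [-0.88, -0.05, 1.5], "rot": [0.001, -0.0, -0.001]}]
```

Reachable; descend and grip.

```bash
python3 -m creep '[{"travel":[-0.88,-0.05,1.5],"rot":[0,0,0]},{"travel":[-0.88,-0.05,1.5],"rot":[0,0,0]},{"travel":[-0.88,-0.05,1.5],"rot":[0,0,0]},{"travel":[-0.88,-0.05,1.5],"rot":[0,0,0]},{"travel":[0,0,0],"rot":[0,0,0]},{"travel":[0,0,0],"rot":[0,0,0]}]' && python3 -m creep '[{"travel":[0,0,0],"rot":[0,0,0]},{"travel":[0,0,0],"rot":[0,0,0]},{"travel":[0,0,0],"rot":[0,0,0]},{"travel":[0,0,0],"rot":[0,0,0]},{"travel":[0,0,0],"rot":[0,0,0]},{"travel":[0,0,0],"rot":[0,0,0]},{"travel":[0,0,0],"rot":[0,0,0]},{"travel":[0,0,0],"rot":[0,0,0]}]' -1 25
python3 -c "
from h import *
print(tool().round(3),robot.state()['joint_positions'])"
```

```text
t: 4.8
eef_pos: [0.4231, 0.1779, 0.0124]
ee_rot: [3.139, -0.522, 0.934]
force: [0.8, -0.6, -0.4]
finger_gap: 0.091
finger_force: 0.0
t: 5.8
eef_pos: [0.4225, 0.1778, 0.0114]
ee_rot: [3.139, -0.521, 0.934]
force: [0.1, 0.1, 0.3]
finger_gap: 0.0304
finger_force: 25.0
[[ 0.516  0.803  0.298  0.422]
 [ 0.697 -0.595  0.399  0.178]
 [ 0.498  0.002 -0.867  0.011]
 [ 0.     0.     0.     1.   ]] [ 0.13647452  0.37179076  2.4530247   1.7430546   0.36833716 -0.91054757]
```

```bash
python3 -m creep '[{"travel":[1.25,0,-2.17],"rot":[0,0,0]},{"travel":[1.25,0,-2.17],"rot":[0,0,0]},{"travel":[1.25,0,-2.17],"rot":[0,0,0]},{"travel":[1.25,0,-2.17],"rot":[0,0,0]},{"travel":[0,0,0],"rot":[0,0,0]}]'
python3 - <<'E'
from plan import *
T=tool();print(T.round(3))
rows(target(.565,-.015,.11,-.125,.52),9)
E
```

```text
t: 6.42
eef_pos: [0.4232, 0.1782, 0.1129]
ee_rot: [3.137, -0.523, 0.936]
force: [0.4, -0.0, -1.9]
finger_gap: 0.03
finger_force: 25.0
[[ 0.514  0.804  0.3    0.423]
 [ 0.697 -0.595  0.399  0.178]
 [ 0.5    0.004 -0.866  0.113]
 [ 0.     0.     0.     1.   ]]
|d|mm/row 26.6 deg/row 6.7
[{"travel": [-0.7, 2.54, -0.36], "rot": [-0.058, -0.001, 0.102]}, {"travel": [-0.44, 2.62, -0.2], "rot": [-0.058, -0.001, 0.102]}, {"travel": [-0.17, 2.66, -0.05], "rot": [-0.058, -0.001, 0.102]}, {"travel": [0.1, 2.66, 0.1], "rot": [-0.058, -0.001, 0.102]}, {"travel": [0.37, 2.62, 0.26], "rot": [-0.058, -0.001, 0.102]}, {"travel": [0.64, 2.55, 0.41], "rot": [-0.058, -0.001, 0.102]}, {"travel": [0.89, 2.45, 0.55], "rot": [-0.058, -0.001, 0.102]}, {"travel": [1.14, 2.31, 0.69], "rot": [-0.058, -0.001, 0.102]}, {"travel": [1.36, 2.13, 0.82], "rot": [-0.058, -0.001, 0.102]}]
```

```bash
python3 -m creep '[{"travel":[-0.7,2.54,-0.36],"rot":[-0.058,-0.001,0.102]},{"travel":[-0.44,2.62,-0.2],"rot":[-0.058,-0.001,0.102]},{"travel":[-0.17,2.66,-0.05],"rot":[-0.058,-0.001,0.102]},{"travel":[0.1,2.66,0.1],"rot":[-0.058,-0.001,0.102]},{"travel":[0.37,2.62,0.26],"rot":[-0.058,-0.001,0.102]},{"travel":[0.64,2.55,0.41],"rot":[-0.058,-0.001,0.102]},{"travel":[0.89,2.45,0.55],"rot":[-0.058,-0.001,0.102]},{"travel":[1.14,2.31,0.69],"rot":[-0.058,-0.001,0.102]},{"travel":[1.36,2.13,0.82],"rot":[-0.058,-0.001,0.102]},{"travel":[0,0,0],"rot":[0,0,0]}]'
python3 - <<'E'
from plan import *
T=tool();print(T.round(3),robot.state()['joint_positions'].round(2))
im=read_camera('wrist'); np.save('Tw.npy',T); c=cam('wrist',T)
L=lambda x,y,z:np.array([.674+x*np.cos(-.125)-y*np.sin(-.125),-.0285+x*np.sin(-.125)+y*np.cos(-.125),z])
P=[L(-.025,-.024,.03),L(-.1,-.024,.03),L(-.1,.024,.03),L(-.025,.024,.03),L(0,-.017,.029),L(0,.017,.029),L(0,.017,.064),L(0,-.017,.064)]
q=proj(c,P);print(q.round(1))
m=im.copy()
s=read_camera('side')
save('w2.png',np.hstack([cv2.resize(m[0:300,180:480],(400,400),interpolation=3),cv2.resize(s[200:310,380:490],(400,400),interpolation=3)]))
E
```

```text
t: 7.68
eef_pos: [0.5691, -0.0376, 0.1465]
ee_rot: [-3.095, -0.44, -0.109]
force: [-0.4, -0.0, -1.6]
finger_gap: 0.0301
finger_force: 25.0
[[ 0.899 -0.089  0.428  0.569]
 [-0.099 -0.995  0.    -0.038]
 [ 0.426 -0.042 -0.904  0.146]
 [ 0.     0.     0.     1.   ]] [-0.13  0.14  2.26  0.19  0.31  1.37]
[[328.4 200.9]
 [325.8 284.6]
 [271.1 282.6]
 [275.7 199.6]
 [321.7 174.5]
 [284.9 173.7]
 [279.3 159.8]
 [320.5 160.6]]
```

View pics/w2.png

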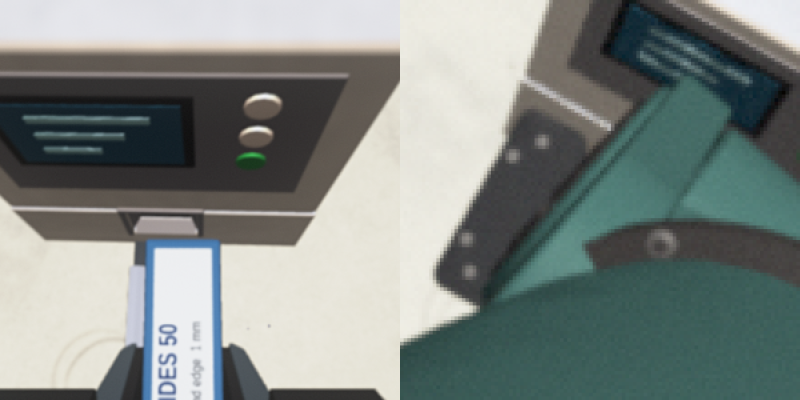

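The wrist view shows the box held straight, its leading end at crop (182,240). The slot is at (165,222) and the ledge's left edge shows at (135,310). The arm hides the side view. Joint 5 is at its 0.31 limit, so the lean is limited here; I'll fit the arm geometry to see which leans are reachable at the slot.

```bash
cat > fk.py <<'E'
from plan import *
from scipy.optimize import least_squares
D=[([-1.152,.379,1.734,0,1.028],[.3055,-.6295,.2135],[-3.14,0,.452]),
([.10172,.08543,2.46098,.98,.428],[.4229,.1598,.1064],[-3.117,-.488,.875]),
([.1333,.1667,2.463,1.241,.385],[.4249,.1769,.0813],[3.141,-.521,.931]),
([.13647,.37179,2.45302,1.743,.3683],[.4225,.1778,.0114],[3.139,-.521,.934])]
s=robot.state(); D.append((s['joint_positions'][:5],s['eef_pos'],s['ee_rot']))
def W(p,q):
    a1,h,L2,L3,e,d,o=p; r=a1+L2*np.sin(q[1])+L3*np.sin(q[1]+q[2])+e*np.cos(q[1]+q[2]); z=h+L2*np.cos(q[1])+L3*np.cos(q[1]+q[2])-e*np.sin(q[1]+q[2])
    return np.array([r*np.cos(q[0])-o*np.sin(q[0]),r*np.sin(q[0])+o*np.cos(q[0]),z])
def res(p): return np.concatenate([W(p,q)-(np.array(x)-p[5]*R.from_euler('xyz',r).as_matrix()[:,2]) for q,x,r in D]+[1e-3*(p-np.array([0,.3,.6,.5,0,.25,0]))])
f=least_squares(res,[0,.3,.6,.5,0,.25,0]); p=f.x
if __name__=='__main__':
    print(p.round(3),np.abs(f.fun[:15]).max())
    th=-.125
    for xr,z in[(-.11,.11),(-.09,.046),(-.06,.045),(-.03,.042)]:
        for ln in(.35,.44,.52,.6,.7):
            T=target(.674+xr*np.cos(th),-.0285+xr*np.sin(th),z,th,ln); w=T[:3,3]-p[5]*T[:3,2]
            g=least_squares(lambda q:W(p,q)-w,[-.1,.3,2.2]); q=g.x; a=q[1]+q[2]
            # angle between forearm axis and tool z
            fz=np.array([np.sin(a)*np.cos(q[0]),np.sin(a)*np.sin(q[0]),np.cos(a)])
            print(xr,z,ln,q.round(2),'err',np.abs(g.fun).max().round(4),'bend',np.arccos(fz@T[:3,2]).round(3))
E
python3 fk.py
```

```text
[0.    0.318 0.551 0.604 0.042 0.269 0.023] 0.00016333869581203198
-0.11 0.11 0.35 [-0.06  0.22  2.23] err 0.0 bend 0.34
-0.11 0.11 0.44 [-0.05  0.21  2.28] err 0.0 bend 0.22
-0.11 0.11 0.52 [-0.05  0.2   2.31] err 0.0 bend 0.112
-0.11 0.11 0.6 [-0.05  0.21  2.35] err 0.0 bend 0.046
-0.11 0.11 0.7 [-0.04  0.22  2.39] err 0.0 bend 0.171
-0.09 0.046 0.35 [-0.06  0.38  2.2 ] err 0.0 bend 0.219
-0.09 0.046 0.44 [-0.06  0.37  2.24] err 0.0 bend 0.096
-0.09 0.046 0.52 [-0.05  0.38  2.27] err 0.0 bend 0.044
-0.09 0.046 0.6 [-0.05  0.38  2.3 ] err 0.0 bend 0.151
-0.09 0.046 0.7 [-0.05  0.4   2.34] err 0.0 bend 0.306
-0.06 0.045 0.35 [-0.06  0.41  2.14] err 0.0 bend 0.241
-0.06 0.045 0.44 [-0.06  0.41  2.18] err 0.0 bend 0.117
-0.06 0.045 0.52 [-0.06  0.41  2.22] err 0.0 bend 0.034
-0.06 0.045 0.6 [-0.05  0.42  2.25] err 0.0 bend 0.127
-0.06 0.045 0.7 [-0.05  0.43  2.28] err 0.0 bend 0.279
-0.03 0.042 0.35 [-0.07  0.45  2.08] err 0.0 bend 0.261
-0.03 0.042 0.44 [-0.06  0.45  2.12] err 0.0 bend 0.136
-0.03 0.042 0.52 [-0.06  0.45  2.16] err 0.0 bend 0.037
-0.03 0.042 0.6 [-0.06  0.45  2.19] err 0.0 bend 0.106
-0.03 0.042 0.7 [-0.06  0.47  2.23] err 0.0 bend 0.255
```

```bash
cat > ik.py <<'E'
from fk import *
lo=np.array([-2.77,-.74,0,-1.06,.31]);hi=np.array([2.77,2.19,2.66,4.2,2.87])
def frame(q): # forearm axis, u (j4=0 bend direction), lateral v
    a=q[1]+q[2];c,s=np.cos(q[0]),np.sin(q[0])
    return np.array([np.sin(a)*c,np.sin(a)*s,np.cos(a)]),np.array([np.cos(a)*c,np.cos(a)*s,-np.sin(a)]),np.array([-s,c,0])
def ik(T):
    w=T[:3,3]-p[5]*T[:3,2]; g=least_squares(lambda q:W(p,q)-w,[np.arctan2(w[1],w[0]),.3,2.2]); q=g.x
    f,u,v=frame(q);z=T[:3,2]; b=np.arccos(np.clip(f@z,-1,1)); j4=np.arctan2(z@v,z@u)
    if j4<-1.06-.5: j4+=2*np.pi
    return np.r_[q,j4,b],np.abs(g.fun).max()
def ok(T,m=.03):
    q,e=ik(T); return e<1e-4 and (q>lo+m*.6).all() and (q<hi-m).all()
E
python3 - <<'E'
from ik import *
for q,x,r in D:
    T=np.eye(4);T[:3,:3]=R.from_euler('xyz',r).as_matrix();T[:3,3]=x; print(np.round(q,3)[:5],ik(T)[0].round(3),robot.state()['joint_positions'][5])
th=-.125
def rd(xr,z,ln,y=0): return target(.674+xr*np.cos(th)-y*np.sin(th),-.0285+xr*np.sin(th)+y*np.cos(th),z,th,ln)
for ln in(.74,.76,.78,.8):
  for xr,z in[(-.13,.1),(-.09,.05),(-.03,.045),(-.02,.05)]: print(ln,xr,z,ik(rd(xr,z,ln))[0].round(2),ok(rd(xr,z,ln)))
out=[]
for x in np.arange(.38,.66,.02):
  for y in np.arange(-.16,.3,.02):
    for h in np.arange(-.4,1.6,.2):
      if ok(target(x,y,.012,h,.52)) and ok(target(x,y,.07,h,.52)) and ok(target(x,y,.016,h,.77)) and ok(target(x,y,.09,h,.77)): out.append((x,y,h))
print(len(out));print(np.round(out,2)[::max(1,len(out)//40)].tolist())
print(ik(target(.4225,.1778,.016,.934,.77)),ik(target(.4225,.1778,.09,.934,.77)))
E
```

```text
[-1.152  0.379  1.734  0.     1.028] [-1.152  0.379  1.734 -0.     1.03 ] 1.3607956121136633
[0.102 0.085 2.461 0.98  0.428] [0.102 0.085 2.461 0.979 0.429] 1.3607956121136633
[0.133 0.167 2.463 1.241 0.385] [0.133 0.167 2.463 1.242 0.386] 1.3607956121136633
[0.136 0.372 2.453 1.743 0.368] [0.137 0.372 2.453 1.745 0.368] 1.3607956121136633
[-0.133  0.141  2.261  0.194  0.306] [-0.133  0.141  2.261  0.193  0.307] 1.3607956121136633
0.74 -0.13 0.1 [-0.04  0.23  2.44  3.37  0.27] False
0.74 -0.09 0.05 [-0.04  0.41  2.35  3.3   0.36] True
0.74 -0.03 0.045 [-0.05  0.47  2.24  3.3   0.31] False
0.74 -0.02 0.05 [-0.06  0.47  2.22  3.3   0.29] False
0.76 -0.13 0.1 [-0.03  0.24  2.44  3.35  0.3 ] False
0.76 -0.09 0.05 [-0.04  0.41  2.36  3.29  0.39] True
0.76 -0.03 0.045 [-0.05  0.47  2.25  3.29  0.34] True
0.76 -0.02 0.05 [-0.06  0.47  2.23  3.29  0.32] False
0.78 -0.13 0.1 [-0.03  0.24  2.45  3.34  0.33] True
0.78 -0.09 0.05 [-0.04  0.42  2.37  3.28  0.42] True
0.78 -0.03 0.045 [-0.05  0.48  2.25  3.28  0.37] True
0.78 -0.02 0.05 [-0.05  0.48  2.24  3.28  0.35] True
0.8 -0.13 0.1 [-0.03  0.
[... 487 characters left out ...]
04, 0.8], [0.48, 0.24, 1.2], [0.5, -0.06, 0.4], [0.5, 0.08, 1.0], [0.52, -0.16, 1.0], [0.52, -0.02, 0.6], [0.52, 0.14, 1.2], [0.54, -0.12, 1.2], [0.54, 0.02, 1.2], [0.54, 0.22, 1.2], [0.56, -0.08, 1.0], [0.56, 0.08, 1.0], [0.58, -0.16, 0.6], [0.58, -0.04, 1.4], [0.58, 0.14, 1.0], [0.6, -0.12, 0.6], [0.6, 0.02, 0.8], [0.6, 0.2, 1.4], [0.62, -0.08, 0.6], [0.62, 0.06, 1.4], [0.62, 0.28, 1.2], [0.64, -0.04, 0.8], [0.64, 0.12, 1.2], [0.66, -0.14, 1.0], [0.66, -0.0, 1.0], [0.66, 0.18, 0.8]]
(array([0.01281458, 0.46438128, 2.50143157, 2.05142563, 0.6753566 ]), np.float64(1.059691695504128e-09)) (array([0.01281458, 0.21498042, 2.53182237, 1.77113514, 0.60123278]), np.float64(1.8879342533750787e-13))
```

```bash
cat >> ik.py <<'E'
def chk(A,B,n):
    w=R.from_matrix(A[:3,:3].T@B[:3,:3]).as_rotvec(); bad=[];Q=[]
    for i in range(n+1):
        T=np.eye(4);T[:3,:3]=A[:3,:3]@R.from_rotvec(w*i/n).as_matrix();T[:3,3]=A[:3,3]+(B[:3,3]-A[:3,3])*i/n
        q,e=ik(T);Q.append(q)
        if not ok(T,.0): bad.append((i,q.round(2)))
    print('bad',bad,'maxstep',np.abs(np.diff(Q,axis=0)).max(0).round(2),'end',Q[-1].round(2))
E
python3 - <<'E'
from ik import *
x,y,h=.46,-.08,.5
A=tool();B=target(x,y,.075,h,.521);C=target(x,y,.014,h,.521);E=target(x,y,.016,h,.79)
chk(A,B,8);chk(B,C,4);chk(C,E,6)
G=target(x,y,.10,h,.79);th=-.125
rd=lambda xr,z,ln:target(.674+xr*np.cos(th),-.0285+xr*np.sin(th),z,th,ln)
chk(E,G,4);chk(G,rd(-.13,.1,.79),8);chk(rd(-.13,.1,.79),rd(-.11,.05,.79),5);chk(rd(-.11,.05,.79),rd(-.02,.05,.79),5)
rows(B,8)
E
```

```text
bad [(0, array([-0.13,  0.14,  2.26,  0.19,  0.31])), (1, array([-0.17,  0.14,  2.29,  0.37,  0.29])), (2, array([-0.2 ,  0.14,  2.32,  0.56,  0.28])), (3, array([-0.24,  0.14,  2.34,  0.74,  0.29]))] maxstep [0.05 0.02 0.03 0.19 0.04] end [-0.46  0.21  2.43  1.18  0.46]
bad [] maxstep [0.   0.04 0.   0.09 0.01] end [-0.46  0.38  2.41  1.51  0.42]
bad [] maxstep [0.02 0.02 0.01 0.09 0.05] end [-0.6   0.49  2.45  1.84  0.72]
bad [] maxstep [0.   0.07 0.01 0.07 0.01] end [-0.6   0.23  2.48  1.57  0.69]
bad [] maxstep [0.08 0.01 0.02 0.3  0.06] end [-0.03  0.24  2.45  3.33  0.35]
bad [] maxstep [0.   0.03 0.01 0.01 0.02] end [-0.04  0.41  2.4   3.28  0.46]
bad [] maxstep [0.   0.02 0.03 0.   0.02] end [-0.05  0.48  2.24  3.28  0.37]
|d|mm/row 17.0 deg/row 4.2
[{"travel": [-1.54, 0.69, 0.23], "rot": [0.029, 0.008, -0.067]}, {"travel": [-1.59, 0.59, 0.2], "rot": [0.029, 0.008, -0.067]}, {"travel": [-1.62, 0.49, 0.17], "rot": [0.029, 0.008, -0.067]}, {"travel": [-1.65, 0.38, 0.14], "rot": [0.029, 0.008, -0.067]}, {"travel": [-1.68, 0.27, 0.12], "rot": [0.029, 0.008, -0.067]}, {"travel": [-1.69, 0.16, 0.1], "rot": [0.029, 0.008, -0.067]}, {"travel": [-1.7, 0.05, 0.08], "rot": [0.029, 0.008, -0.067]}, {"travel": [-1.7, -0.06, 0.07], "rot": [0.029, 0.008, -0.067]}]
```

```bash
python3 -m creep '[{"travel":[-1.54,0.69,0.23],"rot":[0.029,0.008,-0.067]},{"travel":[-1.59,0.59,0.2],"rot":[0.029,0.008,-0.067]},{"travel":[-1.62,0.49,0.17],"rot":[0.029,0.008,-0.067]},{"travel":[-1.65,0.38,0.14],"rot":[0.029,0.008,-0.067]},{"travel":[-1.68,0.27,0.12],"rot":[0.029,0.008,-0.067]},{"travel":[-1.69,0.16,0.1],"rot":[0.029,0.008,-0.067]},{"travel":[-1.7,0.05,0.08],"rot":[0.029,0.008,-0.067]},{"travel":[-1.7,-0.06,0.07],"rot":[0.029,0.008,-0.067]}]'
python3 - <<'E'
from ik import *
B=target(.46,-.08,.06,.5,.521);chk(tool(),B,3);rows(B,3)
E
```

```text
t: 8.78
eef_pos: [0.4599, -0.0809, 0.0816]
ee_rot: [-3.137, -0.516, 0.499]
force: [0.4, -0.4, -0.5]
finger_gap: 0.03
finger_force: 25.0
bad [] maxstep [0.   0.02 0.   0.04 0.01] end [-0.46  0.25  2.42  1.25  0.44]
|d|mm/row 7.2 deg/row 0.1
[{"travel": [-0.34, -0.02, 0.63], "rot": [-0.001, 0.002, -0.0]}, {"travel": [-0.34, -0.02, 0.63], "rot": [-0.001, 0.002, -0.0]}, {"travel": [-0.34, -0.02, 0.63], "rot": [-0.001, 0.002, -0.0]}]
```

```bash
python3 -m creep '[{"travel":[-0.86,-0.03,1.5],"rot":[0,0.003,0]},{"travel":[-0.86,-0.02,1.5],"rot":[0,0.002,0]},{"travel":[-0.86,0,1.5],"rot":[0,0,0]},{"travel":[-0.86,0,1.48],"rot":[0,0,0]},{"travel":[0,0,0],"rot":[0,0,0]},{"travel":[0,0,0],"rot":[0,0,0]}]' && python3 -m creep '[{"travel":[0,0,0],"rot":[0,0,0]},{"travel":[0,0,0],"rot":[0,0,0]},{"travel":[0.2,0,-0.35],"rot":[0,0,0]},{"travel":[0,0,0],"rot":[0,0.09,0]},{"travel":[0,0,0],"rot":[0,0.09,0]},{"travel":[0,0,0],"rot":[0,0.09,0]},{"travel":[0,0,0],"rot":[0,0,0]}]' 0.5
python3 -c "
from ik import *
chk(tool(),target(.46,-.08,.0155,.5,.79),2);rows(target(.46,-.08,.0155,.5,.79),2)"
```

```text
t: 9.52
eef_pos: [0.4599, -0.0805, 0.0132]
ee_rot: [-3.136, -0.52, 0.494]
force: [0.3, 0.8, -1.8]
finger_gap: 0.0296
finger_force: 25.0
t: 10.4
eef_pos: [0.4595, -0.081, 0.0167]
ee_rot: [-3.132, -0.789, 0.488]
force: [0.4, -0.4, -0.1]
finger_gap: 0.0684
finger_force: 0.0
bad [] maxstep [0.   0.   0.   0.01 0.  ] end [-0.6   0.49  2.45  1.84  0.72]
|d|mm/row 0.8 deg/row 0.3
[{"travel": [-0.01, -0.03, 0.07], "rot": [-0.001, 0.001, -0.004]}, {"travel": [-0.01, -0.03, 0.07], "rot": [-0.001, 0.001, -0.004]}]
```

```bash
python3 -m creep '[{"travel":[-0.02,-0.06,0.14],"rot":[-0.002,0.002,-0.008]},{"travel":[0,0,0],"rot":[0,0,0]},{"travel":[0,0,0],"rot":[0,0,0]},{"travel":[0,0,0],"rot":[0,0,0]},{"travel":[0,0,0],"rot":[0,0,0]},{"travel":[0,0,0],"rot":[0,0,0]}]' -1 25 && python3 -m creep '[{"travel":[1.5,0,-1.5],"rot":[0,0,0]},{"travel":[1.5,0,-1.5],"rot":[0,0,0]},{"travel":[1.5,0,-1.5],"rot":[0,0,0]},{"travel":[1.5,0,-1.5],"rot":[0,0,0]},{"travel":[0,0,0],"rot":[0,0,0]}]'
python3 - <<'E'
from ik import *
th=-.125
B=target(.674-.13*np.cos(th),-.0285-.13*np.sin(th),.095,th,.79);A=tool();chk(A,B,9);rows(B,9)
E
```

```text
t: 11.15
eef_pos: [0.461, -0.0798, 0.0163]
ee_rot: [3.139, -0.793, 0.503]
force: [1.2, 1.1, 2.8]
finger_gap: 0.03
finger_force: 25.0
t: 11.78
eef_pos: [0.4606, -0.0804, 0.102]
ee_rot: [3.135, -0.793, 0.505]
force: [0.5, -0.3, -2.3]
finger_gap: 0.0297
finger_force: 25.0
bad [] maxstep [0.07 0.01 0.02 0.26 0.05] end [-0.03  0.26  2.45  3.33  0.36]
|d|mm/row 12.1 deg/row 4.0
[{"travel": [0.78, -0.21, 0.9], "rot": [-0.049, -0.0, 0.049]}, {"travel": [0.77, -0.3, 0.89], "rot": [-0.049, -0.0, 0.049]}, {"travel": [0.75, -0.38, 0.87], "rot": [-0.049, -0.0, 0.049]}, {"travel": [0.73, -0.46, 0.85], "rot": [-0.049, -0.0, 0.049]}, {"travel": [0.71, -0.53, 0.82], "rot": [-0.049, -0.0, 0.049]}, {"travel": [0.68, -0.61, 0.8], "rot": [-0.049, -0.0, 0.049]}, {"travel": [0.65, -0.68, 0.76], "rot": [-0.049, -0.0, 0.049]}, {"travel": [0.61, -0.74, 0.73], "rot": [-0.049, -0.0, 0.049]}, {"travel": [0.57, -0.81, 0.69], "rot": [-0.049, -0.0, 0.049]}]
```

```bash
python3 -m creep '[{"travel":[0.78,-0.21,0.9],"rot":[-0.049,0,0.049]},{"travel":[0.77,-0.3,0.89],"rot":[-0.049,0,0.049]},{"travel":[0.75,-0.38,0.87],"rot":[-0.049,0,0.049]},{"travel":[0.73,-0.46,0.85],"rot":[-0.049,0,0.049]},{"travel":[0.71,-0.53,0.82],"rot":[-0.049,0,0.049]},{"travel":[0.68,-0.61,0.8],"rot":[-0.049,0,0.049]},{"travel":[0.65,-0.68,0.76],"rot":[-0.049,0,0.049]},{"travel":[0.61,-0.74,0.73],"rot":[-0.049,0,0.049]},{"travel":[0.57,-0.81,0.69],"rot":[-0.049,0,0.049]},{"travel":[0,0,0],"rot":[0,0,0]}]'
python3 - <<'E'
from ik import *
T=tool();print(T.round(3),robot.state()['joint_positions'].round(2))
im=read_camera('wrist'); np.save('Tw.npy',T); c=cam('wrist',T)
L=lambda x,y,z:np.array([.674+x*np.cos(-.125)-y*np.sin(-.125),-.0285+x*np.sin(-.125)+y*np.cos(-.125),z])
P=[L(-.025,-.024,.03),L(-.1,-.024,.03),L(-.1,.024,.03),L(-.025,.024,.03),L(0,-.017,.029),L(0,.017,.029),L(0,.017,.064),L(0,-.017,.064)]
q=proj(c,P);print(q.round(1))
save('w3.png',cv2.resize(im[120:370,200:450],(600,600),interpolation=3))
E
```

```text
t: 13.02
eef_pos: [0.5443, -0.0107, 0.0928]
ee_rot: [-3.139, -0.79, -0.123]
force: [-0.9, -0.1, -1.8]
finger_gap: 0.03
finger_force: 25.0
[[ 0.699 -0.121  0.705  0.544]
 [-0.087 -0.993 -0.085 -0.011]
 [ 0.71  -0.002 -0.704  0.093]
 [ 0.     0.     0.     1.   ]] [-0.03  0.26  2.45  3.32  0.37 -1.67]
[[348.8 194.1]
 [353.  277.2]
 [288.1 277. ]
 [292.  194. ]
 [339.6 171.6]
 [301.1 171.5]
 [299.3 143.1]
 [342.2 143.2]]
```

View pics/w3.png

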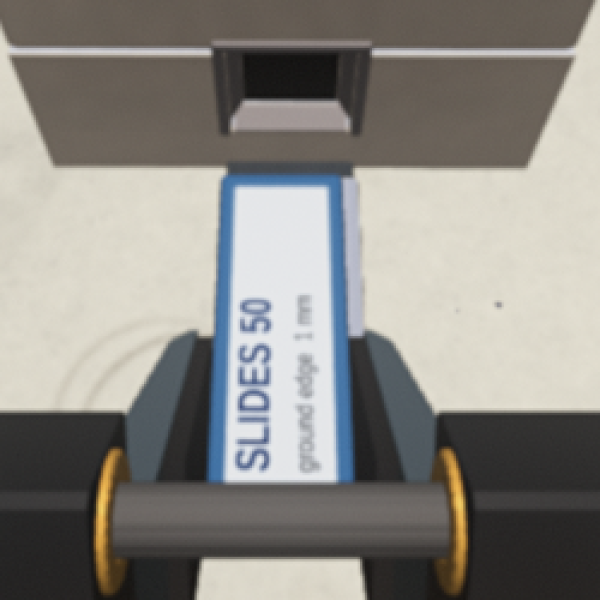

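The wrist view shows the box straight in the fingers: its leading end runs from crop (222,178) to (342,180). The flared slot mouth has its lower corners at (222,133) and (362,133), and the front seam is level, so the yaw matches. Next I'll compute the offsets in tool axes and the move down.

```bash
python3 - <<'E'
from ik import *
T=np.load('Tw.npy');c=cam('wrist',T);K=lambda u:(np.array(u)+.5)/2.4-.5+[200,120]
bz=T[2,3]-.0163+.028
Rr=R.from_euler('z',-.123).as_matrix();O=np.array([.674,-.0285,0])
toR=lambda P:(P-O)@Rr
b=onz(c,K([[222,177],[342,179],[210,480],[352,480]]),bz); print('box top in reader',toR(b).round(4).tolist())
def onx(px,x):
    o,v=ray(c,px);o2=toR(o);v2=v@Rr;return o2+v2*((x-o2[0])/v2[:,0])[:,None]
print('mouth',onx(K([[222,133],[362,133],[212,43],[372,43]]),0).round(4).tolist(),'inner',onx(K([[243,100],[338,100],[243,55],[338,55]]),.01).round(4).tolist())
print('ledge right',toR(onz(c,K([[348,178],[364,334]]),.03)).round(4).tolist(),'front base', onx(K([[52,166],[528,166]]),0).round(4).tolist())
print('tcp',toR(T[:3,3]).round(4))
E
```

```text
box top in reader [[-0.0778, 0.0173, 0.1045], [-0.0784, -0.0118, 0.1045], [-0.1517, 0.0171, 0.1045], [-0.1516, -0.0113, 0.1045]]
mouth [[0.0, 0.0251, 0.0239], [0.0, -0.0271, 0.024], [0.0, 0.0255, 0.07], [0.0, -0.0264, 0.0701]] inner [[0.01, 0.0173, 0.0308], [0.01, -0.018, 0.0308], [0.01, 0.0163, 0.0541], [0.01, -0.0166, 0.0542]]
ledge right [[-0.0248, -0.0205, 0.03], [-0.0852, -0.0233, 0.03]] front base [[-0.0, 0.0936, 0.0032], [0.0, -0.0943, 0.0035]]
tcp [-0.1309  0.0018  0.0928]
```

```bash
python3 -m creep '[{"travel":[-1.04,0.09,1.03],"rot":[0,0,0]},{"travel":[-1.04,0.09,1.03],"rot":[0,0,0]},{"travel":[-1.04,0.1,1.03],"rot":[0,0.003,0]},{"travel":[1.06,0,1.06],"rot":[0,0,0]},{"travel":[1.06,0,1.06],"rot":[0,0,0]},{"travel":[1.06,0,1.06],"rot":[0,0,0]},{"travel":[0,0,0],"rot":[0,0,0]},{"travel":[0,0,0],"rot":[0,0,0]}]'
python3 - <<'E'
from ik import *
T=tool();Rr=R.from_euler('z',-.123).as_matrix();O=np.array([.674,-.0285,0]);print('tcp',((T[:3,3]-O)@Rr).round(4))
im=read_camera('wrist');np.save('Tw.npy',T);save('w4.png',cv2.resize(im[120:320,220:420],(600,600),interpolation=3))
E
```

```text
t: 14.08
eef_pos: [0.5887, -0.0198, 0.0508]
ee_rot: [-3.138, -0.795, -0.125]
force: [0.2, -0.4, -1.5]
finger_gap: 0.0299
finger_force: 25.0
tcp [-0.0857 -0.0018  0.0508]
```

View pics/w4.png

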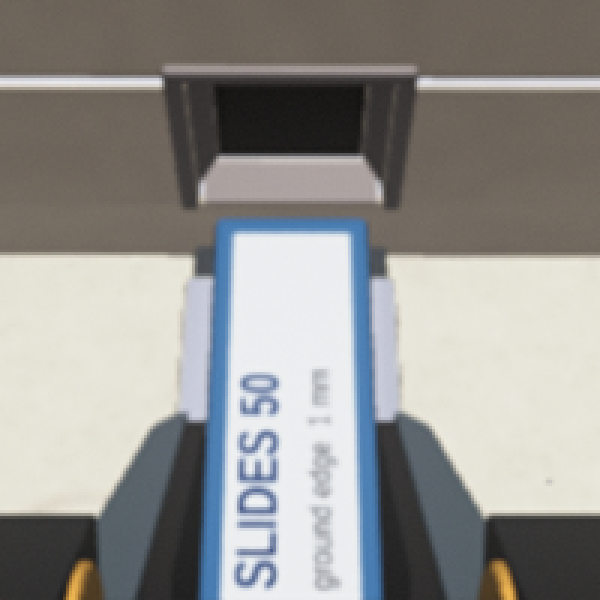

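The box is lined up with the slot: box middle at crop x≈292, slot middle at ≈290.5, with equal ledge showing on both sides. Now insert gently.

```bash
python3 -m creep '[{"travel":[0.39,0,0.60],"rot":[0,-0.002,0]},{"travel":[0.5,0,0.5],"rot":[0,0,0]},{"travel":[0.5,0,0.5],"rot":[0,0,0]},{"travel":[0.5,0,0.5],"rot":[0,0,0]},{"travel":[0.5,0,0.5],"rot":[0,0,0]},{"travel":[0,0,0],"rot":[0,0,0]}]' && python3 -m creep '[{"travel":[0.4,0,0.4],"rot":[0,0,0]},{"travel":[0.4,0,0.4],"rot":[0,0,0]},{"travel":[0.4,0,0.4],"rot":[0,0,0]},{"travel":[0.4,0,0.4],"rot":[0,0,0]},{"travel":[0.2,0,0.2],"rot":[0,0,0]},{"travel":[0,0,0],"rot":[0,0,0]}]'
python3 - <<'E'
from ik import *
T=tool();Rr=R.from_euler('z',-.123).as_matrix();O=np.array([.674,-.0285,0]);print('tcp',((T[:3,3]-O)@Rr).round(4))
im=read_camera('wrist');np.save('Tw.npy',T);save('w5.png',cv2.resize(im[120:320,220:420],(600,600),interpolation=3))
E
```

```text
t: 14.88
eef_pos: [0.6247, -0.0242, 0.0496]
ee_rot: [-3.138, -0.794, -0.126]
force: [-0.5, -0.2, -1.5]
finger_gap: 0.0302
finger_force: 25.0
t: 15.62
eef_pos: [0.6494, -0.0273, 0.0497]
ee_rot: [-3.138, -0.793, -0.126]
force: [-0.7, 0.4, -1.2]
finger_gap: 0.0296
finger_force: 25.0
tcp [-0.0245 -0.0018  0.0497]
```

View pics/w5.png

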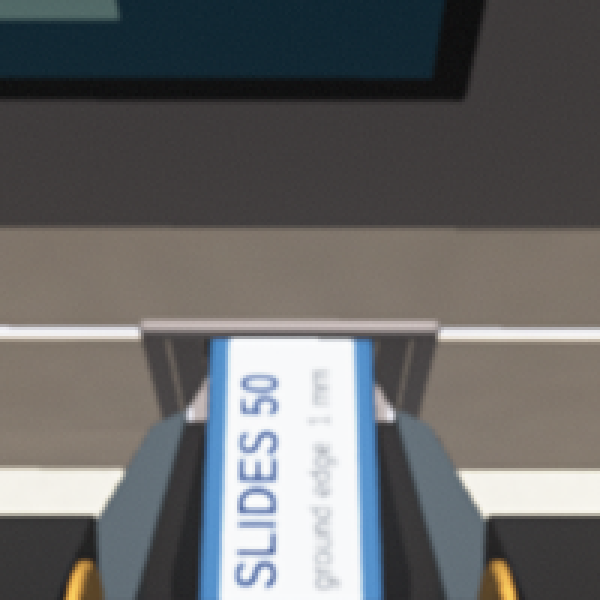

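```bash
python3 -m creep '[{"travel":[-0.09,0,0.09],"rot":[0,0,0]},{"travel":[-0.09,0,0.09],"rot":[0,0,0]},{"travel":[0,0,0],"rot":[0,0,0]}]' && python3 -m creep '[{"travel":[0,0,0],"rot":[0,0,0]},{"travel":[0,0,0],"rot":[0,0,0]},{"travel":[0,0,0],"rot":[0,0,0]},{"travel":[-0.5,0,-0.5],"rot":[0,0,0]},{"travel":[-1.2,0,-1.2],"rot":[0,0,0]},{"travel":[-1.2,0,-1.2],"rot":[0,0,0]},{"travel":[-1.2,0,-1.2],"rot":[0,0,0]},{"travel":[0,0,0],"rot":[0,0,0]}]' 0 && python3 -m creep '[{"travel":[-0.12,-0.1,0.12],"rot":[0,0,0]},{"travel":[-0.13,0,0.13],"rot":[0,0,0]},{"travel":[0,0,0],"rot":[0,0,0]},{"travel":[0,0,0],"rot":[0,0,0]},{"travel":[0,0,0],"rot":[0,0,0]},{"travel":[0,0,0],"rot":[0,0,0]}]' -1
python3 - <<'E'
from ik import *
T=tool();Rr=R.from_euler('z',-.123).as_matrix();O=np.array([.674,-.0285,0]);print('tcp',((T[:3,3]-O)@Rr).round(4))
im=read_camera('wrist');np.save('Tw.npy',T);save('w6.png',cv2.resize(im[120:320,220:420],(600,600),interpolation=3))
E
```

```text
t: 16.05
eef_pos: [0.6492, -0.0273, 0.047]
ee_rot: [-3.138, -0.793, -0.126]
force: [0.2, 0.2, -2.1]
finger_gap: 0.0298
finger_force: 25.0
t: 17.05
eef_pos: [0.5901, -0.0199, 0.0464]
ee_rot: [-3.139, -0.792, -0.125]
force: [-0.4, 0.3, 0.3]
finger_gap: 0.0454
finger_force: 0.0
t: 17.8
eef_pos: [0.592, -0.0192, 0.0432]
ee_rot: [-3.138, -0.793, -0.126]
force: [0.5, 0.7, -0.3]
finger_gap: 0.0005
finger_force: 0.0
tcp [-0.0826 -0.0008  0.0432]
```

View pics/w6.png

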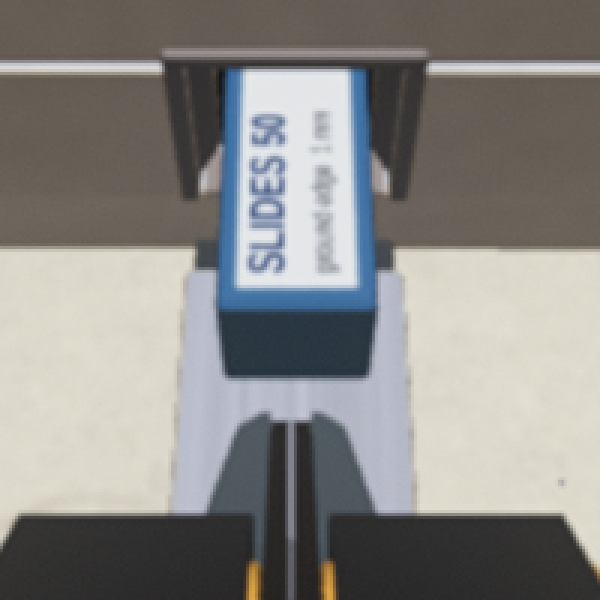

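```bash
python3 -m creep '[{"travel":[0.5,0.1,0.5],"rot":[0,0,0]},{"travel":[0.5,0,0.5],"rot":[0,0,0]},{"travel":[0.3,0,0.3],"rot":[0,0,0]},{"travel":[0.3,0,0.3],"rot":[0,0,0]},{"travel":[0.3,0,0.3],"rot":[0,0,0]},{"travel":[0.3,0,0.3],"rot":[0,0,0]},{"travel":[0.3,0,0.3],"rot":[0,0,0]},{"travel":[0.3,0,0.3],"rot":[0,0,0]},{"travel":[0.1,0,0.1],"rot":[0,0,0]},{"travel":[0,0,0],"rot":[0,0,0]}]'
python3 -m creep '[{"travel":[0.1,0,0.1],"rot":[0,0,0]},{"travel":[0.1,0,0.1],"rot":[0,0,0]},{"travel":[0.1,0,0.1],"rot":[0,0,0]}]'
python3 - <<'E'
from ik import *
T=tool();Rr=R.from_euler('z',-.123).as_matrix();O=np.array([.674,-.0285,0]);print('tcp',((T[:3,3]-O)@Rr).round(4))
E
```

```text
t: 19.1
eef_pos: [0.6326, -0.0252, 0.0435]
ee_rot: [-3.138, -0.793, -0.126]
force: [0.4, -0.3, 0.1]
finger_gap: 0.0005
finger_force: 0.0
t: 19.48
eef_pos: [0.6368, -0.0257, 0.0435]
ee_rot: [-3.138, -0.793, -0.126]
force: [-1.1, 0.6, 0.7]
finger_gap: 0.0003
finger_force: 0.4
tcp [-0.0373 -0.0018  0.0435]
```

```bash
python3 -m creep '[{"travel":[0.1,0,0.1],"rot":[0,0,0]},{"travel":[0.1,0,0.1],"rot":[0,0,0]},{"travel":[0,0,0],"rot":[0,0,0]}]' | egrep 'pos|^force'
python3 -m creep '[{"travel":[0.1,0,0.1],"rot":[0,0,0]},{"travel":[0,0,0],"rot":[0,0,0]}]' | egrep 'pos|^force'
python3 -c "
from h import *
im=read_camera('wrist');save('w7.png',cv2.resize(im[120:320,220:420],(600,600),interpolation=3))"
```

```text
eef_pos: [0.6397, -0.0261, 0.0436]
force: [-0.2, -0.2, -0.3]
eef_pos: [0.6411, -0.0263, 0.0436]
force: [-0.5, -0.2, 0.1]
```

View pics/w7.png

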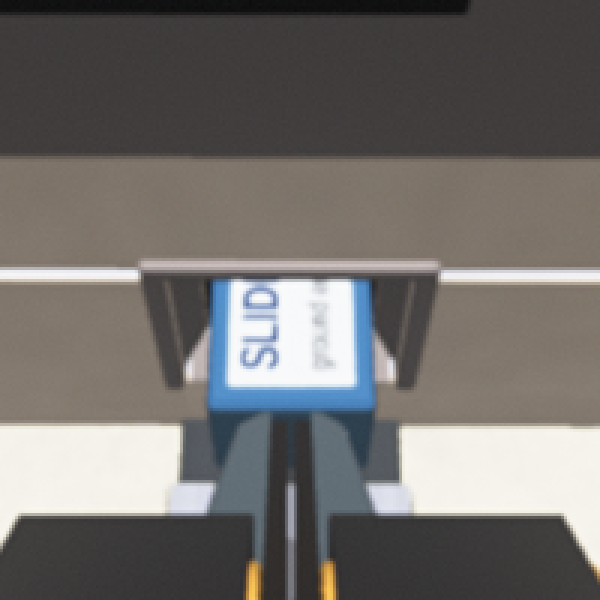

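The box is straight, with the fingertips at its rear top edge near crop (290,415). I'll keep creeping in sub-millimetre steps.

```bash
for_check(){ tee /dev/stderr | awk '/^force/{gsub(/[\[\],]/,"");exit !($2>-4)}'; }
python3 -m creep '[{"travel":[0.05,0,0.05],"rot":[0,0,0]},{"travel":[0.05,0,0.05],"rot":[0,0,0]},{"travel":[0,0,0],"rot":[0,0,0]}]' 2>&1| egrep 'pos|^force' | for_check &&
python3 -m creep '[{"travel":[0.05,0,0.05],"rot":[0,0,0]},{"travel":[0.05,0,0.05],"rot":[0,0,0]},{"travel":[0,0,0],"rot":[0,0,0]}]' 2>&1| egrep 'pos|^force' | for_check &&
python3 -m creep '[{"travel":[0.05,0,0.05],"rot":[0,0,0]},{"travel":[0.05,0,0.05],"rot":[0,0,0]},{"travel":[0,0,0],"rot":[0,0,0]}]' 2>&1| egrep 'pos|^force' | for_check &&
python3 -m creep '[{"travel":[0.05,0,0.05],"rot":[0,0,0]},{"travel":[0.05,0,0.05],"rot":[0,0,0]},{"travel":[0,0,0],"rot":[0,0,0]}]' 2>&1| egrep 'pos|^force' | for_check &&
python3 -m creep '[{"travel":[0.05,0,0.05],"rot":[0,0,0]},{"travel":[0.05,0,0.05],"rot":[0,0,0]},{"travel":[0,0,0],"rot":[0,0,0]}]' 2>&1| egrep 'pos|^force' | for_check
```

```text
eef_pos: [0.648, -0.0271, 0.0437]
force: [-0.4, -0.3, 0.2]
```

```bash
g(){ egrep 'pos|^force' | tee -a log.txt | awk '/^force/{gsub(/[\[\],]/,"");exit !($2>-4)}'; }; rm -f log.txt
python3 -m creep '[{"travel":[0.05,0,0.05],"rot":[0,0,0]},{"travel":[0.05,0,0.05],"rot":[0,0,0]},{"travel":[0,0,0],"rot":[0,0,0]}]' | g &&
python3 -m creep '[{"travel":[0.05,0,0.05],"rot":[0,0,0]},{"travel":[0.05,0,0.05],"rot":[0,0,0]},{"travel":[0,0,0],"rot":[0,0,0]}]' | g &&
python3 -m creep '[{"travel":[0.05,0,0.05],"rot":[0,0,0]},{"travel":[0.05,0,0.05],"rot":[0,0,0]},{"travel":[0,0,0],"rot":[0,0,0]}]' | g &&
python3 -m creep '[{"travel":[0.05,0,0.05],"rot":[0,0,0]},{"travel":[0.05,0,0.05],"rot":[0,0,0]},{"travel":[0,0,0],"rot":[0,0,0]}]' | g
cat log.txt
```

```text
eef_pos: [0.6494, -0.0273, 0.0436]
force: [-0.8, -1.1, -0.9]
eef_pos: [0.6504, -0.0274, 0.0434]
force: [-5.1, 1.1, 1.1]
```

```bash
python3 -m creep '[{"travel":[0.05,0,0.05],"rot":[0,0,0]},{"travel":[0,0,0],"rot":[0,0,0]}]'; python3 -m creep '[{"travel":[0.05,0,0.05],"rot":[0,0,0]},{"travel":[0,0,0],"rot":[0,0,0]}]'
```

```text
t: 23.02
eef_pos: [0.6508, -0.0274, 0.0433]
ee_rot: [-3.138, -0.792, -0.125]
force: [-8.1, 1.0, 4.0]
finger_gap: 0.0001
finger_force: 4.2
t: 23.28
eef_pos: [0.651, -0.0275, 0.0432]
ee_rot: [-3.139, -0.792, -0.125]
force: [-12.8, 2.0, 7.9]
finger_gap: 0.0006
finger_force: 6.7
```

Resistance rises sharply from 5 to 13 N over 0.6 mm, so that is the stop. Back off straight and look.

```bash
python3 -m creep '[{"travel":[-0.3,0,-0.3],"rot":[0,0,0]},{"travel":[-0.8,0,-0.8],"rot":[0,0,0]},{"travel":[-1.2,0,-1.2],"rot":[0,0,0]},{"travel":[-1.2,0,-1.2],"rot":[0,0,0]},{"travel":[0.5,0,-2],"rot":[0,0,0]},{"travel":[0.5,0,-2],"rot":[0,0,0]},{"travel":[0,0,0],"rot":[0,0,0]},{"travel":[0,0,0],"rot":[0,0,0]}]'
python3 -c "
from h import *
im=read_camera('wrist');s=read_camera('scene')
a=cv2.resize(im[100:300,220:420],(400,400),interpolation=3);b=cv2.resize(s[80:200,280:400],(400,400),interpolation=3)
save('w8.png',np.hstack([a,b]))"
```

```text
t: 24.28
eef_pos: [0.5816, -0.019, 0.0782]
ee_rot: [-3.138, -0.793, -0.126]
force: [0.4, 0.3, -1.8]
finger_gap: 0.0005
finger_force: 0.0
```

View pics/w8.png

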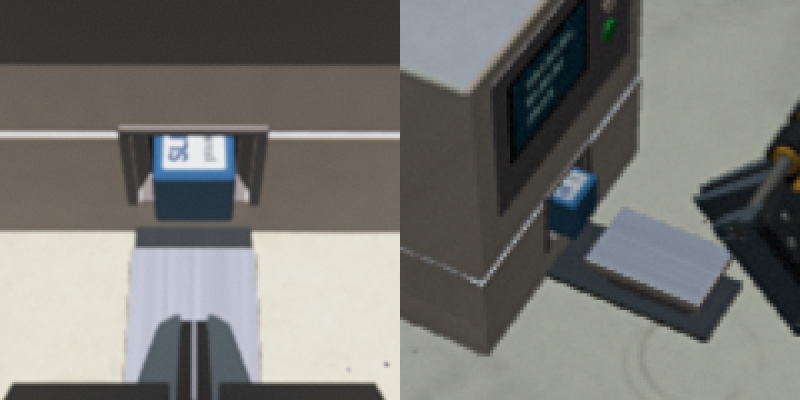

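The box sits straight and level in the slot, standing out about 12 mm (crop (193,190)), and the fingers are clear of it. Handing in.

```bash
python3 -c "
from station import order
print(order.finish_job())"
```

```text
the job is handed in; nothing more can be done
None
```

The blue slide box was pushed home until the force rose to about 13 N, left level in the slot standing out by roughly 12 mm with the robot clear of it, and the job is handed in; no verdict was returned.

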